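# Wake and tare the dispensary scale

## Robot

A 6-joint arm with a two-finger parallel gripper is mounted at the origin on the work surface. World frame = base frame: x ahead of the robot, y to its left, z up, the work surface at z = 0. Lengths are in m, angles in rad, forces in N, time in s.
With the tool pointing down it reaches from about 0.325 to 0.9 m from the base axis. Payload 3.5 kg.
Tool frame: the origin (TCP) lies at the very end of the fingers, on their centre line; the grasp point (between the pads) lies 19 mm behind it (arm.pinch_z is the z of the grasp point in the tool frame, in m); z points along the fingers, x is the direction in which the jaws open and shut, and the axes are right-handed (so a half turn about z gives the same grasp; the last joint's range is limited). The gripper opens to 85 mm and grips with 20 to 120 N. Pads are 22 mm wide; open, the fingers measure 114 mm over their backs; the gripper's body (76 mm by 85 mm) begins 54 mm behind the grasp point. The pads swing forward as they close: fully open they stand 13 mm farther back than shut.
Start: joints at [1.108, 0.276, -0.026, 1.268, 0, 1.467], TCP at [0.22, 0.585, 0.231] pointing down, gripper open.
Joint ranges: [-3.12, 3.12], [-0.85, 1.88], [-1.08, 1.24], [-1.95, 2.15], [-1.57, 1.53], [-3.14, 3.14]. Speed limits (rad/s): [2.57, 2.57, 3.14, 3.14, 3.14, 3.14].

## Interface

Orientations are given as [roll, pitch, yaw] about the fixed x, y, z axes, in that order (R = Rz(yaw) Ry(pitch) Rx(roll)).
In Python, from bench import arm, optics gives the robot as it stands. The module is installed in compiled form; this text tells all that it offers.
- The arm moves only by the tool arm_command, never from a script. Its argument "steps" is a list of rows, each an object of numbers: "claw": the opening, from 0 (shut) to 1 (fully open); "x", "y", "z": the shift along the tool's x, y, z in units of 30 mm (1.0 is 30 mm); "rx", "ry", "rz": the turn, a rotation vector about the tool's x, y, z in rad. A call has 1 to 12 rows; each row is the pose to reach, as a shift and turn from the pose commanded when the call began, along the tool's axes at that moment; what a row does not reach only later rows make up. A row lasts 1/10 s, in which the tool goes at most 50 mm and 8.59 degrees, less where a joint would pass 70% of its speed; a pose out of reach is approached as far as the arm can. A call with a gripper value outside its range is refused whole. The fingers move at their own pace and stop on an object; the grip force is fixed at half the most. Time passes only in rows, so rows that repeat a pose let the fingers close. It gives the time, the measured TCP pose, the force and the opening at its end, in the units of the state.
- arm.get_obs(): the state, without advancing time (a new reading comes with each control period).
- optics.camera(name): name is "scene" or "top"; returns a dict with "img" (420x560x3 uint8, red, green, blue), "camera_matrix" (3x3 intrinsics, pixels), "dist" ([k1, k2, p1, p2, k3] as OpenCV has them; the pictures are not rectified), "cam_to_world" (4x4, takes a point from camera to world coordinates). Camera axes: x right, y up, looking along -z (the intrinsics and any distortion apply to the point x, -y, -z); pixel columns grow to the right and rows downward; lengths in m; the calibration is good to about 2 mm. A picture is of the moment at which its call begins. There is no depth.
- arm.job_done(): hands the job in, once; it reports no verdict.
The state is a dict: "t": time; "joint_pos": joint angles; "dq": joint speeds; "joint_efforts": joint torques, N m; "position": TCP position; "tool_rot": TCP orientation; "contact_force": force on the tool from outside, world axes, zero at the start; "torque": the same for the moment, N m; "grip_width": finger opening in m.
Only numpy, scipy, OpenCV 4.12 (cv2) and the standard library are available. Lean on these libraries where they do the work, as an engineer would, in place of code of your own. Each camera call takes 0.05 s, during which the arm holds its last target.

## Task

The empty dish is already on the dispensary scale: switch the scale on by pressing the round key fully down with the fingertips and holding it down for about two seconds, let it come up, then press the long bar key fully down for about half a second to tare, and withdraw. Press gently, leave the two square keys alone, and do not move or lift the dish, scoop, mug or tin.

Things in the scene. Friction and masses are not known exactly. Their poses are not given: they have to be found in the camera images.
- scale: White counter scale, fixed, 320 mm deep (its x) by 300 mm wide (its y). Origin: centre of its underside, z up. Key strip on its -x side (to the robot), top 50 mm up, display behind it; steel platform on its +x side, top 70 mm up. Four keys of the same white plastic stand in a row 125 mm to -x of the origin, centres 66 mm apart, in an order that varies.
- round_mount: Fixed black bezel plate, 44 by 58 by 2 mm, on the key strip (underside 50 mm above the counter), carrying the round key, 32 mm across. Origin: centre of the plate's underside; axes parallel to the scale's.
- round_key_top (a point): Centre of the top face of the round key, 32 mm across. The top stands 12 mm above its bezel and 64 mm above the counter when up, and sinks with the key.
- round_key (a joint): Travel of the round key, 32 mm across: 0 up, 0.006 m fully down (hard stop). Spring: about 1 N to start, 4 N fully down; it comes up by itself.
- bar_mount: Fixed black bezel plate, 44 by 58 by 2 mm, on the key strip (underside 50 mm above the counter), carrying the long bar key, 50 mm by 20 mm, its length across the scale (along the mount's y). Origin: centre of the plate's underside; axes parallel to the scale's.
- bar_key_top (a point): Centre of the top face of the long bar key, 50 mm by 20 mm, its length across the scale (along the mount's y). The top stands 12 mm above its bezel and 64 mm above the counter when up, and sinks with the key.
- bar_key (a joint): Travel of the long bar key, 50 mm by 20 mm, its length across the scale (along the mount's y): 0 up, 0.006 m fully down (hard stop). Spring: about 1 N to start, 4 N fully down; it comes up by itself.
- square_a_mount: Fixed black bezel plate, 44 by 58 by 2 mm, on the key strip (underside 50 mm above the counter), carrying the first of the two equal small square keys, 20 mm by 20 mm. Origin: centre of the plate's underside; axes parallel to the scale's.
- square_a_key_top (a point): Centre of the top face of the first of the two equal small square keys, 20 mm by 20 mm. The top stands 12 mm above its bezel and 64 mm above the counter when up, and sinks with the key.
- square_a_key (a joint): Travel of the first of the two equal small square keys, 20 mm by 20 mm: 0 up, 0.006 m fully down (hard stop). Spring: about 1 N to start, 4 N fully down; it comes up by itself.
- square_b_mount: Fixed black bezel plate, 44 by 58 by 2 mm, on the key strip (underside 50 mm above the counter), carrying the second of the two equal small square keys, 20 mm by 20 mm. Origin: centre of the plate's underside; axes parallel to the scale's.
- square_b_key_top (a point): Centre of the top face of the second of the two equal small square keys, 20 mm by 20 mm. The top stands 12 mm above its bezel and 64 mm above the counter when up, and sinks with the key.
- square_b_key (a joint): Travel of the second of the two equal small square keys, 20 mm by 20 mm: 0 up, 0.006 m fully down (hard stop). Spring: about 1 N to start, 4 N fully down; it comes up by itself.
- dish: Loose shallow steel dish, 170 mm across, 30 mm high, standing on the scale's platform. Origin: centre of its underside.
- scoop: Loose steel scoop on the counter beside the scale, pan 130 by 100 mm with walls 38 mm high at most, dark wooden handle 85 mm long to its -x. Origin: under the middle of the pan.
- mug: Loose white mug, 80 mm across, 90 mm high, handle to its +y, on the counter. Origin: centre of its underside.
- tin: Loose open steel tin, 96 mm across, 45 mm high, on the counter. Origin: centre of its underside.
Things that resemble listed ones, but are neither listed nor needed, are in the scene too. Leave any green or pink look-alike of the dish alone.

How it is judged:
On the way, in this order (a step that is already met when the one before it is completed fails the run):
1. the round key is held down by the fingers (at least 4.5 of its 6 mm) for 1 s, the bar key up (value of joint round_key above 0.0045 m and contact force between the fingers and round_mount above 0.5 N and value of joint bar_key below 0.0015 m), for 1 s.
2. the round key is let up (value of joint round_key below 0.0015 m), for 0.1 s.
3. the bar key is pressed by the fingers (at least 4.5 of its 6 mm) for 0.2 s, the round key up (value of joint bar_key above 0.0045 m and contact force between the fingers and bar_mount above 0.5 N and value of joint round_key below 0.0015 m), for 0.2 s.
At the end, for the whole second after the job is handed in: All four keys are up again (within 1.5 mm), and the dish, scoop, mug and tin stand upright and at rest within 12 mm of where they were (value of joint each of round_key, bar_key, square_a_key, square_b_key below 0.0015 m and not (distance of dish from where it was at the start of the episode above 0.012 m) and not (distance of scoop from where it was at the start of the episode above 0.012 m) and not (distance of mug from where it was at the start of the episode above 0.012 m) and not (distance of tin from where it was at the start of the episode above 0.012 m) and angle between each of dish, scoop, mug, tin's own z axis and vertical below 0.1 rad and linear speed of each of dish, scoop, mug, tin below 0.02 m/s); the robot touches nothing.
It fails at once if a square key is pressed (2 mm or more) (value of joint any of square_a_key, square_b_key above 0.002 m).
It fails at once if a key is pressed harder than 35 N (contact force between any of the fingers, the arm and round_mount above 35 N or contact force between any of the fingers, the arm and bar_mount above 35 N or contact force between any of the fingers, the arm and square_a_mount above 35 N or contact force between any of the fingers, the arm and square_b_mount above 35 N).
It fails at once if the scale itself is pushed harder than 35 N (contact force between any of the fingers, the arm and scale above 35 N).
It fails at once if the dish, scoop, mug or tin is moved or lifted by more than 12 mm (distance of any of dish, scoop, mug, tin from where it was at the start of the episode above 0.012 m).
It fails at once if a bystander is tipped more than 0.25 rad (angle between any of dish, scoop, mug, tin's own z axis and vertical above 0.25 rad).
It also fails if it takes over 48 s, if anything falls off the work surface, if the arm or the gripper's body presses on something with over 40 N, if the wrist force passes 120 N, or if a joint passes its speed limit or range.

## Working session

There is one attempt and no reset: what is moved stays moved. The work goes in short steps, Python scripts to look and compute and a tool call to move; the robot and the scene stay as the last step left them, time stands still between calls to the robot, and variables do not carry over. Pictures are saved under pics/ and viewed, and the job is handed in when it is done.

Besides the shell and the picture viewer there is one more tool, called after ">>>" by a JSON object that holds its "method" and its "body". arm_command: Moves the arm, as the interface text tells. Its arguments: {"type":"object","properties":{"steps":{"type":"array"}},"required":["steps"]}

```bash
mkdir -p pics; python3 - <<'E'
from bench import arm, optics
import cv2,numpy as np
print(arm.get_obs())
for n in("scene","top"):
    c=optics.camera(n); cv2.imwrite(f"pics/{n}0.png",c["img"][:,:,::-1]); np.savez(f"{n}0.npz",**c)
    print(n,c["camera_matrix"],c["dist"],c["cam_to_world"])
E
```

```text
{'t': 0.0, 'joint_pos': array([ 1.10758233e+00,  2.77155545e-01, -2.79063667e-02,  1.26801098e+00,
       -3.10599356e-05,  1.46739044e+00]), 'dq': array([-0.0027376 ,  0.00056588, -0.00107328,  0.00024847, -0.00068888,
       -0.00102219]), 'joint_efforts': array([-2.82700776e-04, -4.45514274e+01,  2.95200258e+01,  1.63643877e-02,
        5.88625221e-05, -1.34805191e-06]), 'position': array([0.21972322, 0.58425455, 0.23013371]), 'tool_rot': array([-3.14138856e+00,  2.26761460e-03,  1.21098848e+00]), 'contact_force': array([-0.37867263, -0.39050929, -0.77049325]), 'torque': array([-0.05890523,  0.01537413,  0.00508534]), 'grip_width': 0.08547209735023618}
scene [[445.00567327   0.         278.217322  ]
 [  0.         445.00567327 207.92007711]
 [  0.           0.           1.        ]] [-0.04341437  0.          0.          0.          0.        ] [[-0.83608791 -0.32211554  0.44407047  0.94479104]
 [ 0.54811724 -0.45670063  0.70070823  0.64766965]
 [-0.02290174  0.82925636  0.55839896  0.56384579]
 [ 0.          0.          0.          1.        ]]
top [[537.77763729   0.         278.11833575]
 [  0.         537.77763729 208.36402048]
 [  0.           0.           1.        ]] [-0.19664479  0.          0.          0.          0.        ] [[ 3.76212229e-02  9.77912609e-01 -2.05600515e-01  3.31013438e-01]
 [-9.99292019e-01  3.67500100e-02 -8.05586334e-03  3.03208681e-02]
 [-3.22109342e-04  2.05758026e-01  9.78602846e-01  1.22090087e+00]
 [ 0.00000000e+00  0.00000000e+00  0.00000000e+00  1.00000000e+00]]
```

View pics/top0.png

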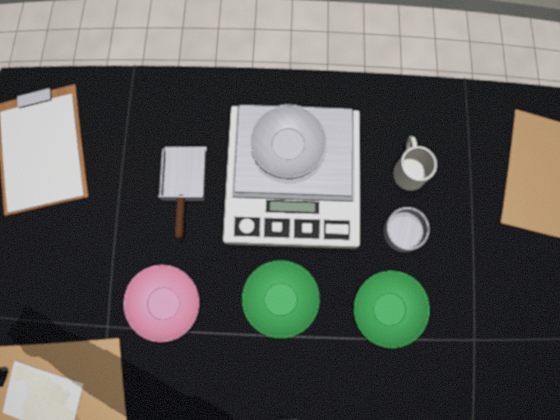

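View pics/scene0.png

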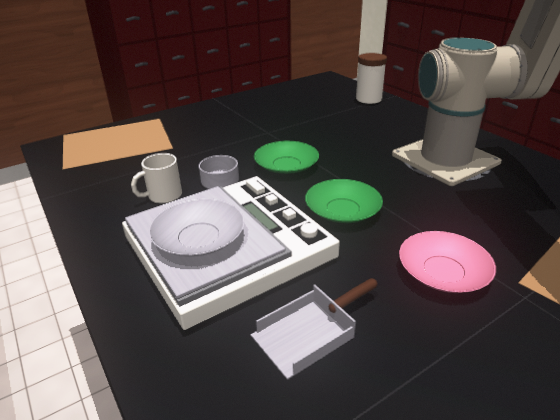

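The top picture shows the key row: round key at (247,227), squares at (277,228) and (307,229), bar at (337,230). The dish at (288,143) is on the platform. Possible look-alikes are the green and pink dishes at (281,300), (391,309) and (161,303). I'll measure the keys and check them in a close crop.

```bash
cat > h.py <<'E'
import numpy as np,cv2
def cast(c,uv,z):
    uv=np.array(uv,float).reshape(-1,1,2)
    p=cv2.undistortPoints(uv,c["camera_matrix"],c["dist"])[:,0]
    d=np.c_[p[:,0],-p[:,1],-np.ones(len(p))]@c["cam_to_world"][:3,:3].T
    o=c["cam_to_world"][:3,3]
    return o+d*((z-o[2])/d[:,2])[:,None]
def proj(c,P):
    M=np.linalg.inv(c["cam_to_world"]); q=np.atleast_2d(P)@M[:3,:3].T+M[:3,3]
    return cv2.projectPoints(q*[1,-1,-1],np.zeros(3),np.zeros(3),c["camera_matrix"],c["dist"])[0][:,0]
E
python3 - <<'E'
from h import *
for n,(x0,x1,y0,y1) in dict(top=(225,362,205,246),scene=(225,340,165,255)).items():
    c=dict(np.load(n+"0.npz")); g=cv2.cvtColor(c["img"],cv2.COLOR_RGB2GRAY)
    cr=cv2.resize(c["img"][y0:y1,x0:x1],None,fx=5,fy=5,interpolation=cv2.INTER_CUBIC); cv2.imwrite(f"pics/{n}crop.png",cr[:,:,::-1])
    m=np.zeros_like(g); m[y0:y1,x0:x1]=(g[y0:y1,x0:x1]>120)*255
    k,l,s,ce=cv2.connectedComponentsWithStats(m,connectivity=4)
    for i in range(1,k):
        if 50<s[i,4]<600: print(n,s[i],ce[i],cast(c,ce[i],.063)[0].round(4))
E
```

```text
top [270 205  45   7 268] [292.96641791 207.50373134] [0.5774 0.0073 0.063 ]
top [272 222  11  10 104] [276.80769231 226.43269231] [0.5339 0.0412 0.063 ]
top [302 223  11  10 106] [306.81132075 227.5       ] [ 0.5339 -0.0244  0.063 ]
scene [263 165  44   5 170] [285.03529412 166.64705882] [ 0.4388 -0.116   0.063 ]
```

```bash
python3 - <<'E'
from h import *
# scale outline, dark-free mask: rough heights check via bezels
c=dict(np.load("top0.npz")); g=cv2.cvtColor(c["img"],cv2.COLOR_RGB2GRAY)
m=np.zeros_like(g); m[214:244,228:358]=(g[214:244,228:358]<90)*255
cs,_=cv2.findContours(m,cv2.RETR_EXTERNAL,cv2.CHAIN_APPROX_NONE)
for q in cs:
    if cv2.contourArea(q)>150:
        r=cv2.minAreaRect(q); print(r, cast(c,r[0],.052)[0].round(4))
        b=cast(c,cv2.boxPoints(r),.052); print(np.linalg.norm(np.diff(b,axis=0),axis=1).round(4))
E
```

```text
((306.5, 228.5), (17.0, 23.0), 90.0) [ 0.5336 -0.0243  0.052 ]
[0.0509 0.0381 0.0506]
((276.5, 227.5), (17.0, 23.0), 90.0) [0.5334 0.0419 0.052 ]
[0.0509 0.038  0.0506]
```

View pics/topcrop.png

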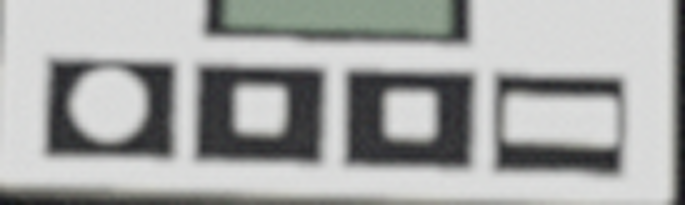

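View pics/scenecrop.png

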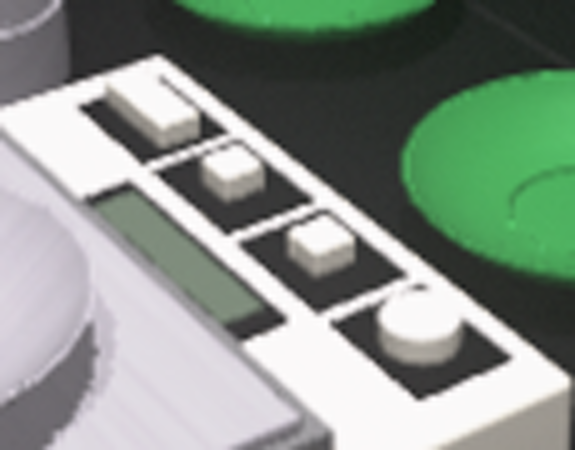

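```bash
python3 - <<'E'
from h import *
for n,bx,z,ts in (("top",(225,362,212,244),.0625,(130,150,170)),("scene",(225,340,170,250),.064,(150,180,205))):
  for t in ts:
    c=dict(np.load(n+"0.npz")); g=cv2.cvtColor(c["img"],cv2.COLOR_RGB2GRAY)
    x0,x1,y0,y1=bx
    m=np.zeros_like(g); m[y0:y1,x0:x1]=(g[y0:y1,x0:x1]>t)*255
    k,l,s,ce=cv2.connectedComponentsWithStats(m,connectivity=4)
    for i in range(1,k):
        if 30<s[i,4]<400: print(n,t,s[i],ce[i].round(1),cast(c,ce[i],z)[0].round(4))
E
```

```text
top 130 [272 222  11  10 102] [276.7 226.4] [0.5341 0.0414 0.0625]
top 130 [302 223  11  10 101] [306.7 227.5] [ 0.5341 -0.0241  0.0625]
top 150 [239 218  15  15 175] [246.3 225.3] [0.5339 0.108  0.0625]
top 150 [272 222  10  10  95] [276.5 226.5] [0.5339 0.0418 0.0625]
top 150 [302 223  10  10  96] [306.5 227.5] [ 0.534  -0.0238  0.0625]
top 170 [239 219  15  14 161] [246.3 225.4] [0.5337 0.1079 0.0625]
top 170 [272 222  10  10  82] [276.5 226.4] [0.534  0.0419 0.0625]
top 170 [302 224  10   9  82] [306.6 227.6] [ 0.5337 -0.024   0.0625]
top 170 [326 224  23  10 200] [336.9 228.6] [ 0.534  -0.0905  0.0625]
scene 180 [283 208  13   8  65] [288.9 211.7] [0.5374 0.044  0.064 ]
scene 205 [266 194  11   7  50] [271.  197.1] [ 0.5374 -0.0223  0.064 ]
scene 205 [225 208   9  32 166] [227.7 224.1] [0.6571 0.0111 0.064 ]
scene 205 [283 208  12   8  60] [288.7 211.7] [0.5376 0.0436 0.064 ]
```

The crops confirm the order from +y to -y: round, square, square, bar. The measured spacing is 66 mm and the scale's yaw is about 0. Top view gives the round key at about (0.535, 0.108) and the bar key at about (0.535, -0.090). The scene view puts the squares within 4 mm of the top view. Next I'll work out the shift and turn to above the round key.

```bash
cat >> h.py <<'E'
from scipy.spatial.transform import Rotation as R
def delta(o,goal,yaw=np.pi/2):
    A=R.from_euler('xyz',o["tool_rot"]); B=R.from_euler('xyz',[np.pi,0,yaw])
    return (A.inv().apply(np.array(goal)-o["position"])/.03).round(3),(A.inv()*B).as_rotvec().round(4)
E
python3 - <<'E'
from h import *
from bench import arm
print(delta(arm.get_obs(),[.535,.108,.12]))
E
```

```text
(array([-11.154,  15.426,   3.695]), array([-0.0005,  0.002 , -0.3598]))
```

>>> {"method": "arm_command", "body": {"steps": [{"claw":0,"x":-1,"y":1.4,"z":0,"rz":-0.03},{"claw":0,"x":-2,"y":2.8,"z":0,"rz":-0.06},{"claw":0,"x":-3,"y":4.2,"z":0,"rz":-0.1},{"claw":0,"x":-4,"y":5.5,"z":0,"rz":-0.13},{"claw":0,"x":-5,"y":6.9,"z":0,"rz":-0.16},{"claw":0,"x":-6,"y":8.3,"z":0,"rz":-0.2},{"claw":0,"x":-7,"y":9.7,"z":0,"rz":-0.23},{"claw":0,"x":-8,"y":11.1,"z":0,"rz":-0.26},{"claw":0,"x":-9,"y":12.4,"z":0,"rz":-0.3},{"claw":0,"x":-10,"y":13.8,"z":0,"rz":-0.33},{"claw":0,"x":-11.15,"y":15.43,"z":0.5,"rz":-0.36},{"claw":0,"x":-11.15,"y":15.43,"z":1.5,"rz":-0.36}]}}

```text
invalid input
```

```bash
python3 - <<'E'
from h import *
from bench import arm
o=arm.get_obs();print(o["t"],o["position"],o["tool_rot"],o["grip_width"],delta(o,[.535,.108,.09]))
E
```

```text
0.1 [0.21978391 0.58434791 0.23025303] [-3.14141321e+00  2.02475328e-03  1.21095205e+00] 0.08547983420263609 (array([-11.152,  15.426,   4.695]), array([-0.0005,  0.002 , -0.3598]))
```

>>> {"method": "arm_command", "body": {"steps": [{"claw":0,"x":-1,"y":1.4,"z":0,"rx":0,"ry":0,"rz":-0.03},{"claw":0,"x":-2,"y":2.8,"z":0,"rx":0,"ry":0,"rz":-0.06},{"claw":0,"x":-3,"y":4.2,"z":0,"rx":0,"ry":0,"rz":-0.1},{"claw":0,"x":-4,"y":5.5,"z":0,"rx":0,"ry":0,"rz":-0.13},{"claw":0,"x":-5,"y":6.9,"z":0,"rx":0,"ry":0,"rz":-0.16},{"claw":0,"x":-6,"y":8.3,"z":0,"rx":0,"ry":0,"rz":-0.2},{"claw":0,"x":-7,"y":9.7,"z":0,"rx":0,"ry":0,"rz":-0.23},{"claw":0,"x":-8,"y":11.1,"z":0,"rx":0,"ry":0,"rz":-0.26},{"claw":0,"x":-9,"y":12.4,"z":0,"rx":0,"ry":0,"rz":-0.3},{"claw":0,"x":-10,"y":13.8,"z":0,"rx":0,"ry":0,"rz":-0.33},{"claw":0,"x":-11.15,"y":15.43,"z":0.5,"rx":0,"ry":0,"rz":-0.36},{"claw":0,"x":-11.15,"y":15.43,"z":1.5,"rx":0,"ry":0,"rz":-0.36}]}}

```text
t: 1.3
position: [0.541, 0.1058, 0.1894]
tool_rot: [3.132, 0.0, 1.568]
contact_force: [0.4, 0.9, -1.1]
grip_width: 0.0003
```

```bash
python3 - <<'E'
from h import *
from bench import arm
o=arm.get_obs();print(o["t"],o["position"],o["tool_rot"],o["grip_width"],delta(o,[.535,.108,.09]))
E
```

```text
1.3 [0.54103927 0.10584734 0.18941346] [3.13174594e+00 1.68083564e-04 1.56791732e+00] 0.0002714211326115136 (array([ 0.072, -0.234,  3.312]), array([ 0.0098,  0.0002, -0.0029]))
```

>>> {"method": "arm_command", "body": {"steps": [{"claw":0,"x":0,"y":0,"z":1,"rx":0,"ry":0,"rz":0},{"claw":0,"x":0,"y":0,"z":2,"rx":0,"ry":0,"rz":0},{"claw":0,"x":0,"y":0,"z":2.8,"rx":0,"ry":0,"rz":0},{"claw":0,"x":0,"y":0,"z":2.8,"rx":0,"ry":0,"rz":0},{"claw":0,"x":0,"y":0,"z":2.8,"rx":0,"ry":0,"rz":0},{"claw":0,"x":0,"y":0,"z":2.8,"rx":0,"ry":0,"rz":0}]}}

```text
t: 1.9
position: [0.5368, 0.1091, 0.1039]
tool_rot: [3.139, -0.0, 1.571]
contact_force: [0.5, -1.0, -0.4]
grip_width: -0.0002
```

```bash
python3 - <<'E'
from h import *
from bench import arm,optics
o=arm.get_obs();print(o["t"],o["position"],o["tool_rot"],o["contact_force"],delta(o,[.535,.108,.07]))
for n,(x0,x1,y0,y1) in dict(top=(180,380,150,260),scene=(220,380,110,260)).items():
    c=optics.camera(n)
    print(n,proj(c,o["position"]),proj(c,[.535,.108,.064]))
    cv2.imwrite(f"pics/{n}1.png",cv2.resize(c["img"][y0:y1,x0:x1,::-1],None,fx=4 if n=="top" else 3.8,fy=4 if n=="top" else 3.8))
E
```

```text
1.9 [0.53682654 0.1091331  0.10386723] [ 3.13894047e+00 -2.00703449e-04  1.57123215e+00] [ 0.49065817 -1.00693912 -0.38586168] (array([-0.038, -0.064,  1.129]), array([ 0.0027, -0.0002,  0.0004]))
top [[244.70240155 220.50713722]] [[246.29395105 224.69576764]]
scene [[309.01808353 210.14550673]] [[309.10405181 227.02085617]]
```

View pics/scene1.png

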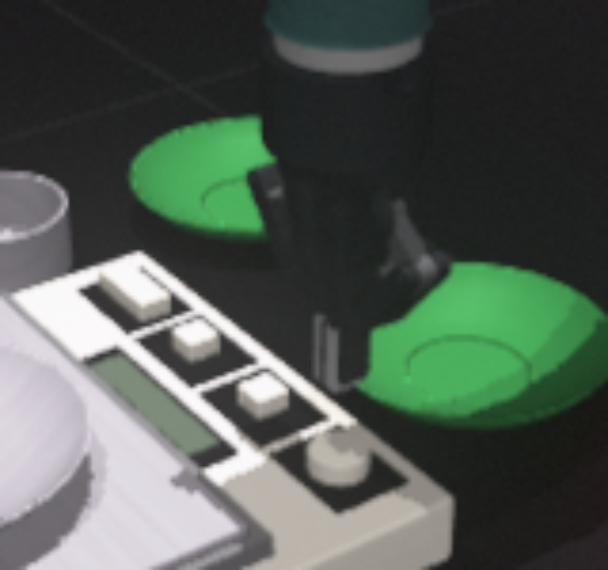

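View pics/top1.png

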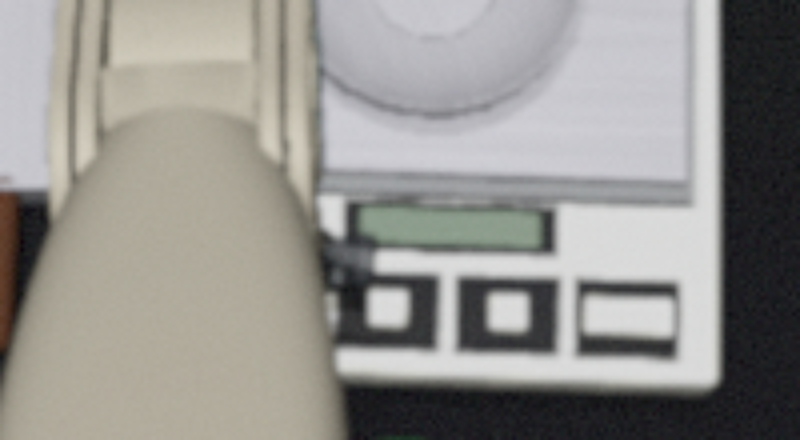

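The fingertips at (309,211) are above the round key at (309,227) and match the projected TCP. I'll come down slowly.

>>> {"method": "arm_command", "body": {"steps": [{"claw":0,"x":-0.03,"y":-0.04,"z":0.5,"rx":0,"ry":0,"rz":0},{"claw":0,"x":-0.03,"y":-0.04,"z":0.9,"rx":0,"ry":0,"rz":0},{"claw":0,"x":-0.03,"y":-0.04,"z":1.0,"rx":0,"ry":0,"rz":0},{"claw":0,"x":-0.03,"y":-0.04,"z":1.0,"rx":0,"ry":0,"rz":0},{"claw":0,"x":-0.03,"y":-0.04,"z":1.0,"rx":0,"ry":0,"rz":0},{"claw":0,"x":-0.03,"y":-0.04,"z":1.0,"rx":0,"ry":0,"rz":0}]}}

```text
t: 2.6
position: [0.5349, 0.1081, 0.0729]
tool_rot: [3.141, -0.0, 1.571]
contact_force: [-0.7, 0.9, -0.8]
grip_width: 0.0003
```

>>> {"method": "arm_command", "body": {"steps": [{"claw":0,"x":0,"y":0,"z":0.1,"rx":0,"ry":0,"rz":0},{"claw":0,"x":0,"y":0,"z":0.2,"rx":0,"ry":0,"rz":0},{"claw":0,"x":0,"y":0,"z":0.3,"rx":0,"ry":0,"rz":0},{"claw":0,"x":0,"y":0,"z":0.3,"rx":0,"ry":0,"rz":0},{"claw":0,"x":0,"y":0,"z":0.3,"rx":0,"ry":0,"rz":0}]}}

```text
t: 3.1
position: [0.5343, 0.108, 0.0633]
tool_rot: [-3.141, 0.0, 1.571]
contact_force: [-0.6, 1.5, 2.9]
grip_width: 0.0
```

Contact is made at about 2 to 3 N near z = 0.063, as expected. I'll press on in small steps.

>>> {"method": "arm_command", "body": {"steps": [{"claw":0,"x":0,"y":0,"z":0.05,"rx":0,"ry":0,"rz":0},{"claw":0,"x":0,"y":0,"z":0.1,"rx":0,"ry":0,"rz":0},{"claw":0,"x":0,"y":0,"z":0.15,"rx":0,"ry":0,"rz":0},{"claw":0,"x":0,"y":0,"z":0.15,"rx":0,"ry":0,"rz":0}]}}

```text
t: 3.5
position: [0.5344, 0.108, 0.0589]
tool_rot: [3.142, -0.0, 1.571]
contact_force: [-0.5, 0.7, 3.5]
grip_width: 0.0002
```

>>> {"method": "arm_command", "body": {"steps": [{"claw":0,"x":0,"y":0,"z":0.03,"rx":0,"ry":0,"rz":0},{"claw":0,"x":0,"y":0,"z":0.05,"rx":0,"ry":0,"rz":0},{"claw":0,"x":0,"y":0,"z":0.05,"rx":0,"ry":0,"rz":0}]}}

```text
t: 3.8
position: [0.5344, 0.108, 0.058]
tool_rot: [3.141, 0.0, 1.571]
contact_force: [-2.0, 0.1, 6.9]
grip_width: 0.0002
```

>>> {"method": "arm_command", "body": {"steps": [{"claw":0,"x":0,"y":0,"z":0.02,"rx":0,"ry":0,"rz":0},{"claw":0,"x":0,"y":0,"z":0.02,"rx":0,"ry":0,"rz":0},{"claw":0,"x":0,"y":0,"z":0.02,"rx":0,"ry":0,"rz":0},{"claw":0,"x":0,"y":0,"z":0.02,"rx":0,"ry":0,"rz":0},{"claw":0,"x":0,"y":0,"z":0.02,"rx":0,"ry":0,"rz":0},{"claw":0,"x":0,"y":0,"z":0.02,"rx":0,"ry":0,"rz":0},{"claw":0,"x":0,"y":0,"z":0.02,"rx":0,"ry":0,"rz":0},{"claw":0,"x":0,"y":0,"z":0.02,"rx":0,"ry":0,"rz":0},{"claw":0,"x":0,"y":0,"z":0.02,"rx":0,"ry":0,"rz":0},{"claw":0,"x":0,"y":0,"z":0.02,"rx":0,"ry":0,"rz":0},{"claw":0,"x":0,"y":0,"z":0.02,"rx":0,"ry":0,"rz":0},{"claw":0,"x":0,"y":0,"z":0.02,"rx":0,"ry":0,"rz":0}]}}

```text
t: 5.0
position: [0.5344, 0.108, 0.0579]
tool_rot: [3.141, 0.0, 1.571]
contact_force: [-3.1, -0.8, 11.1]
grip_width: -0.0
```

>>> {"method": "arm_command", "body": {"steps": [{"claw":0,"x":0,"y":0,"z":0,"rx":0,"ry":0,"rz":0},{"claw":0,"x":0,"y":0,"z":0,"rx":0,"ry":0,"rz":0},{"claw":0,"x":0,"y":0,"z":0,"rx":0,"ry":0,"rz":0},{"claw":0,"x":0,"y":0,"z":0,"rx":0,"ry":0,"rz":0},{"claw":0,"x":0,"y":0,"z":0,"rx":0,"ry":0,"rz":0},{"claw":0,"x":0,"y":0,"z":0,"rx":0,"ry":0,"rz":0}]}}

```text
t: 5.6
position: [0.5345, 0.108, 0.0579]
tool_rot: [3.141, 0.0, 1.571]
contact_force: [-3.0, 0.1, 10.1]
grip_width: -0.0002
```

The key reached its hard stop and was held about 2 s. Now I'll lift off.

>>> {"method": "arm_command", "body": {"steps": [{"claw":0,"x":0,"y":0,"z":-0.3,"rx":0,"ry":0,"rz":0},{"claw":0,"x":0,"y":0,"z":-0.8,"rx":0,"ry":0,"rz":0},{"claw":0,"x":0,"y":0,"z":-1.6,"rx":0,"ry":0,"rz":0},{"claw":0,"x":0,"y":0,"z":-1.6,"rx":0,"ry":0,"rz":0},{"claw":0,"x":0,"y":0,"z":-1.6,"rx":0,"ry":0,"rz":0},{"claw":0,"x":0,"y":0,"z":-1.6,"rx":0,"ry":0,"rz":0}]}}

```text
t: 6.2
position: [0.5335, 0.1079, 0.1037]
tool_rot: [-3.14, 0.0, 1.571]
contact_force: [0.4, 0.5, -0.5]
grip_width: -0.0003
```

```bash
python3 - <<'E'
from h import *
from bench import arm
o=arm.get_obs();print(o["t"],o["position"],o["contact_force"],delta(o,[.535,-.0905,.103]))
E
```

```text
6.2 [0.53347399 0.10794826 0.10365314] [ 0.41370968  0.49342097 -0.46879372] (array([-6.615,  0.05 ,  0.022]), array([-0.0018,  0.0001,  0.0002]))
```

>>> {"method": "arm_command", "body": {"steps": [{"claw":0,"x":-1,"y":0,"z":0,"rx":0,"ry":0,"rz":0},{"claw":0,"x":-2,"y":0,"z":0,"rx":0,"ry":0,"rz":0},{"claw":0,"x":-3,"y":0,"z":0,"rx":0,"ry":0,"rz":0},{"claw":0,"x":-4,"y":0.05,"z":0,"rx":0,"ry":0,"rz":0},{"claw":0,"x":-5,"y":0.05,"z":0,"rx":0,"ry":0,"rz":0},{"claw":0,"x":-6,"y":0.05,"z":0,"rx":0,"ry":0,"rz":0},{"claw":0,"x":-6.62,"y":0.05,"z":0,"rx":0,"ry":0,"rz":0},{"claw":0,"x":-6.62,"y":0.05,"z":0,"rx":0,"ry":0,"rz":0},{"claw":0,"x":-6.62,"y":0.05,"z":0,"rx":0,"ry":0,"rz":0},{"claw":0,"x":-6.62,"y":0.05,"z":0,"rx":0,"ry":0,"rz":0}]}}

```text
t: 7.2
position: [0.5352, -0.0896, 0.104]
tool_rot: [-3.14, -0.001, 1.572]
contact_force: [-0.0, -0.8, -0.5]
grip_width: 0.0002
```

```bash
python3 - <<'E'
from h import *
from bench import arm,optics
o=arm.get_obs();print(o["t"],o["position"],o["tool_rot"],delta(o,[.535,-.0905,.072]))
c=optics.camera("scene")
print(proj(c,o["position"]),proj(c,[.535,-.0905,.064]),proj(c,[.535,.108,.064]))
cv2.imwrite("pics/scene2.png",cv2.resize(c["img"][110:260,200:360,::-1],None,fx=3.8,fy=3.8))
E
```

```text
7.2 [ 0.53524253 -0.0896264   0.10397604] [-3.14011622e+00 -8.57741021e-04  1.57177929e+00] (array([-0.03 , -0.007,  1.066]), array([-0.0015, -0.0009,  0.001 ]))
[[254.3902174  167.27465117]] [[255.23671404 183.08070039]] [[309.10405181 227.02085617]]
```

View pics/scene2.png

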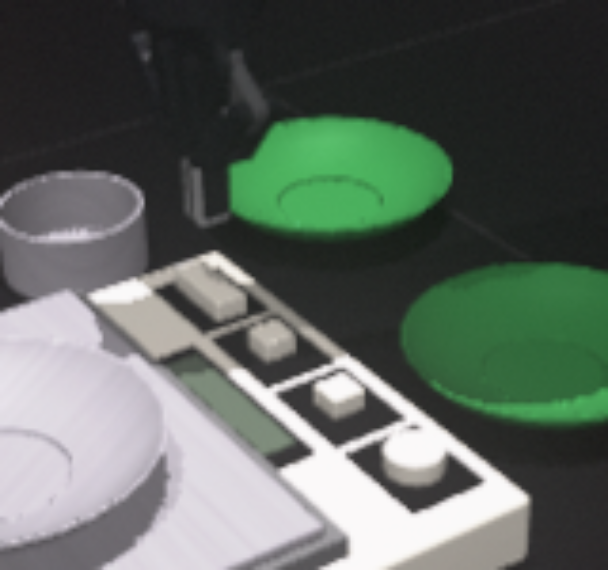

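The tip at (255,168) is above the bar key at (255,184), and the round key at (309,227) is up again. Now I'll lower onto the bar.

>>> {"method": "arm_command", "body": {"steps": [{"claw":0,"x":-0.02,"y":0,"z":0.5,"rx":0,"ry":0,"rz":0},{"claw":0,"x":-0.02,"y":0,"z":0.9,"rx":0,"ry":0,"rz":0},{"claw":0,"x":-0.02,"y":0,"z":1.05,"rx":0,"ry":0,"rz":0},{"claw":0,"x":-0.02,"y":0,"z":1.15,"rx":0,"ry":0,"rz":0},{"claw":0,"x":-0.02,"y":0,"z":1.2,"rx":0,"ry":0,"rz":0},{"claw":0,"x":-0.02,"y":0,"z":1.2,"rx":0,"ry":0,"rz":0},{"claw":0,"x":-0.02,"y":0,"z":1.2,"rx":0,"ry":0,"rz":0}]}}

```text
t: 7.95
position: [0.5363, -0.0913, 0.0692]
tool_rot: [3.141, 0.0, 1.571]
contact_force: [0.3, -0.2, -0.1]
grip_width: -0.0003
```

>>> {"method": "arm_command", "body": {"steps": [{"claw":0,"x":0,"y":-0.03,"z":0.1,"rx":0,"ry":0,"rz":0},{"claw":0,"x":0,"y":-0.03,"z":0.2,"rx":0,"ry":0,"rz":0},{"claw":0,"x":0,"y":-0.03,"z":0.28,"rx":0,"ry":0,"rz":0},{"claw":0,"x":0,"y":-0.03,"z":0.34,"rx":0,"ry":0,"rz":0},{"claw":0,"x":0,"y":-0.03,"z":0.39,"rx":0,"ry":0,"rz":0},{"claw":0,"x":0,"y":-0.03,"z":0.39,"rx":0,"ry":0,"rz":0},{"claw":0,"x":0,"y":-0.03,"z":0.39,"rx":0,"ry":0,"rz":0}]}}

```text
t: 8.65
position: [0.5353, -0.0914, 0.058]
tool_rot: [3.141, 0.0, 1.571]
contact_force: [-1.7, 0.6, 7.8]
grip_width: -0.0004
```

The bar is on its hard stop (z 0.058, 7.8 N). I'll hold it briefly, then withdraw.

>>> {"method": "arm_command", "body": {"steps": [{"claw":0,"x":0,"y":0,"z":0,"rx":0,"ry":0,"rz":0},{"claw":0,"x":0,"y":0,"z":0,"rx":0,"ry":0,"rz":0},{"claw":0,"x":0,"y":0,"z":0,"rx":0,"ry":0,"rz":0},{"claw":0,"x":0,"y":0,"z":-0.5,"rx":0,"ry":0,"rz":0},{"claw":0,"x":0,"y":0,"z":-1.5,"rx":0,"ry":0,"rz":0},{"claw":0,"x":0,"y":0,"z":-2.5,"rx":0,"ry":0,"rz":0},{"claw":0,"x":0,"y":0,"z":-3.5,"rx":0,"ry":0,"rz":0},{"claw":0,"x":0,"y":0,"z":-4.5,"rx":0,"ry":0,"rz":0},{"claw":0,"x":0,"y":0,"z":-5,"rx":0,"ry":0,"rz":0},{"claw":0,"x":0,"y":0,"z":-5,"rx":0,"ry":0,"rz":0},{"claw":0,"x":0,"y":0,"z":-5,"rx":0,"ry":0,"rz":0},{"claw":0,"x":0,"y":0,"z":-5,"rx":0,"ry":0,"rz":0}]}}

```text
t: 9.85
position: [0.5338, -0.0909, 0.2052]
tool_rot: [-3.138, -0.001, 1.571]
contact_force: [-0.7, -0.7, -0.6]
grip_width: 0.0
```

```bash
python3 - <<'E'
from h import *
from bench import arm,optics
o=arm.get_obs();print(o["t"],o["position"],o["contact_force"],abs(o["dq"]).max())
c=optics.camera("scene"); cv2.imwrite("pics/scene3.png",c["img"][:,:,::-1])
a=np.load("scene0.npz")["img"].astype(int)
for nm,(x0,x1,y0,y1) in dict(dish=(150,245,200,265),scoop=(250,380,278,370),mug=(130,182,155,202),tin=(198,240,157,187),round=(298,322,218,240),sq=(280,300,205,222)).items():
    print(nm,abs(a[y0:y1,x0:x1]-c["img"][y0:y1,x0:x1]).mean().round(2))
E
```

```text
9.85 [ 0.53376379 -0.09085017  0.20516251] [-0.73844609 -0.68958289 -0.5686218 ] 0.007049191400767657
dish 1.75
scoop 0.81
mug 0.74
tin 2.87
round 0.73
sq 1.41
```

View pics/scene3.png

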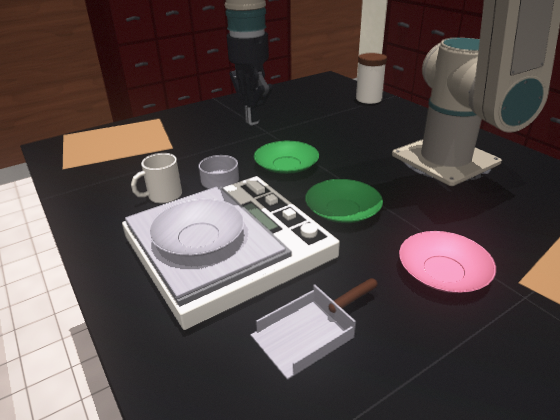

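The picture shows the gripper clear at (252,120) and all four keys up. The dish, scoop, mug and tin are where they were, and the only changes are shadows. I'll hand in the job.

```bash
python3 -c "
from bench import arm
print(arm.job_done())"
```

```text
the job is handed in; nothing more can be done
None
```

I pressed the round key to its hard stop and held it there for about 2 s at roughly 7–11 N. After it came back up, I pressed the bar key to its hard stop for about half a second at about 8 N. I then raised the arm to z = 0.205 m and handed the job in with the clock at about 9.9 s; no verdict is reported.

**Last checks:** All four keys look up again, and the measured force is back to the noise level of about 1 N. In the last scene picture, the dish, scoop, mug and tin are where they started. The small picture differences, at most about 3 grey levels at the tin, look like the arm's shadow.

**Disagreements:** The two cameras differed by about 4 mm in x on the square keys. I used the top view, leaned slightly towards the scene view. The measured height ran about 1–2 mm above the commanded height, so I judged the presses by measured height and force. My first move call was refused because its rows left out the rx and ry values, and nothing moved.

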